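# Pour wooden tomatoes into a bowl under a low shelf

## Task

Pick up the pale wooden scoop and pour both red wooden tomatoes into the white bowl under the low display shelf, tipping the scoop beneath the shelf without bumping it and without shoving the white bowl out of place. Then set the empty scoop down on the counter, standing level as it was, and let go.

Things in the scene. Friction and masses are not known exactly. Their poses are not given: they have to be found in the camera images.
- scoop: Pale wood scoop with the tomatoes, 0.15 kg; origin under head centre, z up, +x handle to head. Head: shallow flared cup, rim 104 mm, foot 48, height 24, walls 40 deg from level: balls roll out over a side tipped 45 to 60 deg. Handle 16 mm square, x -65 to -223, centre 34 mm up, 40 mm wide heel at its end; grip from above at x -180 to stay clear of the shelf. Dark twin with lemons: leave.
- tomato1: Small red wooden cherry tomato, a ball 26 mm across with a green calyx, loose in the pale scoop. Origin: centre of the ball. 12 g.
- tomato2: The other red wooden cherry tomato, same size, also in the pale scoop. Origin: centre of the ball.
- white_bowl: White ceramic bowl, 150 mm across the rim, 55 mm high, 0.45 kg, standing loose on the counter under the shelf. Origin: centre of its underside, z up. A terracotta bowl of the same size stands 170 to 250 mm to its left or right under the same shelf and is not part of the job.
- shelf: Fixed low slatted wood shelf. Origin on the counter under the board's centre. Board 200 mm deep (x, front is -x), 460 wide (y), underside 200 mm up, 14 thick; pots on its ends to 310 mm. Held only at the back: two 24 mm posts at x +87, y +-215, feet 12 mm high, braces behind x = 0. Front and sides open: the scoop's head can enter from either. Bowls stand within 20 mm of its line x = 0.
Mind the look-alikes: they are no part of the job. Leave any purple look-alike of the white_bowl alone.

How it is judged:
By the outcome, as a careful person would: the job done as asked, in the order asked, and still so for the second after the job is handed in, with the robot touching nothing.
It also fails if it takes over 67 s, if anything falls off the work surface, if the arm or the gripper's body presses on something with over 40 N, if the wrist force passes 120 N, or if a joint passes its speed limit or range.

## Robot

A 6-joint arm with a two-finger parallel gripper is mounted at the origin on the work surface. World frame = base frame: x ahead of the robot, y to its left, z up, the work surface at z = 0. Lengths are in m, angles in rad, forces in N, time in s.
With the tool pointing down it reaches from about 0.425 to 0.95 m from the base axis. Payload 3.5 kg.
Tool frame: the origin (TCP) lies on the centre line of the jaws, within the pads' length; the fingertips stand 25 mm ahead of it and the grasp point (between the pads) lies 6 mm ahead of it (ctrl.finger_overhang is the distance from the TCP to the fingertips, in m); z points along the fingers, y is the line along which they close (so a half turn about z gives the same grasp; the last joint's range is limited). The gripper opens to 85 mm and grips with 20 to 120 N. Pads are 22 mm wide; open, the fingers measure 114 mm over their backs; the gripper's body (76 mm by 85 mm) begins 54 mm behind the grasp point. The pads swing forward as they close: fully open they stand 13 mm farther back than shut.
Start: joints at [1.18, 0.286, 1.577, -0, 1.279, -0.15], TCP at [0.161, 0.656, 0.256] pointing down, gripper open.
Joint ranges: [-2.77, 2.77], [-0.9, 2.22], [0.21, 2.48], [-1.53, 4.67], [0.24, 2.81], [-2.84, 2.84]. Speed limits (rad/s): [2.79, 2.79, 3.14, 3.14, 3.14, 3.14].

## Interface

Orientations are given as a unit quaternion [x, y, z, w].
In Python, from plant import get_state, imaging, job, ctrl gives the robot as it stands.
- The arm moves only by the tool jog_arm, never from a script. Its argument "increments" is a list of rows, each an object of numbers: "dx", "dy", "dz": the shift along the world's x, y, z each as a share of 12 cm, from -1 to 1; "ax", "ay", "az": the turn, a rotation vector about the world's x, y, z each as a share of pi/2 rad, from -1 to 1; "gripper": the gripper command: -1 is shut, 1 is fully open, values between are in proportion. A call has 1 to 10 rows; each row is the pose to reach, as a shift and turn from the pose commanded when the call began; what a row does not reach only later rows make up. A row lasts 1/10 s, in which the tool goes at most 50 mm and 8.59 degrees, less where a joint would pass 70% of its speed; a pose out of reach is approached as far as the arm can. A call with a number of a shift or a turn outside -1 to 1 is refused whole. A call with a gripper value outside its range is refused whole. The fingers move at their own pace and stop on an object; "force" is the grip in N (left out, the last holds). Time passes only in rows, so rows that repeat a pose let the fingers close. It gives the time, the measured TCP pose, the force, the opening and the grip force at its end, in the units of the state.
- get_state(): the state, without advancing time (a new reading comes with each control period).
- imaging.read_camera(name): name is "side" or "top"; returns a dict with "frame" (384x512x3 uint8, blue, green, red), "depth" (384x512 float32, m along the optical axis (not along the pixel's ray), 0 where there is no reading), "camera_matrix" (3x3 intrinsics, pixels), "extrinsics" (4x4, takes a point from camera to world coordinates). Camera axes: x right, y up, looking along -z (the intrinsics and any distortion apply to the point x, -y, -z); pixel columns grow to the right and rows downward; lengths in m; the calibration is good to about 2 mm. A picture is of the moment at which its call begins.
- job.sign_off(): hands the job in; it is judged then, once.
The state is a dict: "time": time; "qpos": joint angles; "dq": joint speeds; "joint_efforts": joint torques, N m; "eef_pos": TCP position; "tcp_rot": TCP orientation; "contact_force": force on the tool from outside, world axes, zero at the start; "wrist_torque": the same for the moment, N m; "opening": opening from 0.0 (shut) to 1.0 (fully open); "finger_force": force on a finger pad.
Only numpy, scipy, OpenCV 4.12 (cv2) and the standard library are available. Lean on these libraries where they do the work, as an engineer would, in place of code of your own. Each camera call takes 0.05 s, during which the arm holds its last target. There are 200 camera calls.

## Working session

There is one attempt and no reset: what is moved stays moved. The work goes in short steps, Python scripts to look and compute and a tool call to move; the robot and the scene stay as the last step left them, time stands still between calls to the robot, and variables do not carry over. Pictures are saved under pics/ and viewed, at most 10 in all, crops included, and the job is handed in when it is done.

Besides the shell and the picture viewer there is one more tool, called after "Request:" as name(argument=value, ...) on one line, values as JSON. jog_arm: Moves the arm, as the interface text tells. Shift numbers are shares of 12 cm and turn numbers shares of pi/2 rad, none past 1 either way. Its arguments: {"type":"object","properties":{"increments":{"type":"array"},"force":{"type":"number"}},"required":["increments"]}

```bash
mkdir -p pics
cat > h.py <<'E'
import numpy as np,cv2
from plant import get_state, imaging, job, ctrl
def cam(n):
    d=imaging.read_camera(n); return d
def pts(d):
    K=np.array(d["camera_matrix"]);E=np.array(d["extrinsics"]);z=d["depth"]
    v,u=np.mgrid[:z.shape[0],:z.shape[1]]
    x=(u-K[0,2])/K[0,0]*z;y=(v-K[1,2])/K[1,1]*z
    P=np.stack([x,-y,-z,np.ones_like(z)],-1)@E.T
    return P[...,:3]
E
python3 - <<'E'
from h import *
for n in("top","side"):
    d=cam(n);cv2.imwrite(f"pics/{n}0.png",d["frame"]);print(d["extrinsics"],d["camera_matrix"],{k for k in d})
    np.save(n+"0.npy",pts(d))
print(get_state(),ctrl.finger_overhang)
E
```

```text
[[-0.01909623  0.99820753 -0.05671913  0.4908675 ]
 [-0.99967621 -0.02001695 -0.01570945 -0.00858368]
 [-0.01681664  0.05640077  0.99826657  1.425385  ]
 [ 0.          0.          0.          1.        ]] [[481.45519104   0.         253.71177568]
 [  0.         481.45519104 200.80915154]
 [  0.           0.           1.        ]] {'camera_matrix', 'depth', 'extrinsics', 'frame'}
[[ 0.88072159  0.27239675 -0.38746546  0.15443227]
 [-0.47360438  0.51568817 -0.71397801 -0.76817307]
 [ 0.00532606  0.8123212   0.583186    0.67093742]
 [ 0.          0.          0.          1.        ]] [[458.46963247   0.         254.3528226 ]
 [  0.         458.46963247 188.39904799]
 [  0.           0.           1.        ]] {'camera_matrix', 'depth', 'extrinsics', 'frame'}
{'time': 0.1, 'qpos': array([ 1.18000034e+00,  2.87088442e-01,  1.57803775e+00, -3.64385156e-05,
        1.27858054e+00, -1.49981509e-01]), 'dq': array([ 0.00078751, -0.00240701, -0.00258581,  0.00080425, -0.00037945,
        0.00091073]), 'joint_efforts': array([ 1.10229143e-03, -4.07291794e+01, -2.93701422e+01, -1.62192077e-04,
        3.37757192e-03, -1.29230105e-05]), 'eef_pos': array([0.1607419 , 0.65502511, 0.25507399]), 'tcp_rot': array([ 1.20111213e-01,  9.92759880e-01, -1.02328976e-03, -2.65533150e-04]), 'contact_force': array([ 0.32709651,  0.47304447, -0.36271113]), 'wrist_torque': array([ 0.01109605, -0.01327678, -0.10043511]), 'finger_force': 0.0, 'opening': 1.002116094272459} 0.025
```

View pics/top0.png

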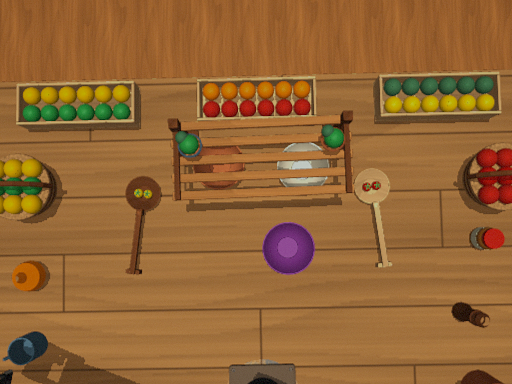

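View pics/side0.png

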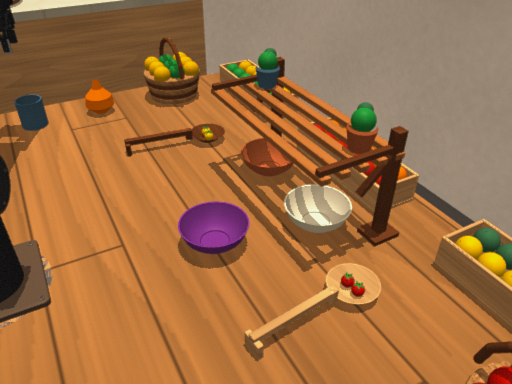

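The pale scoop has its head at top px (372,187) and its handle end at (383,265), with red balls at (367,187) and (377,186). The white bowl is at (303,165), under the shelf.

Look-alikes:
- dark scoop with lemons (143,193)
- terracotta bowl (220,167)
- purple bowl (289,248)
- red balls in the crate (250,108) and basket (490,170)

I choose the pale scoop and the white bowl.

Run:
```python
from h import *
P=np.load("top0.npy");f=cv2.imread("pics/top0.png").astype(int);b,g,r=f[...,0],f[...,1],f[...,2]
print("table z",P[300,200],P[230,350])
v,u=np.mgrid[:384,:512]
win=(u>350)&(u<395)&(v>160)&(v<275)
m=win&(P[...,2]>0.012)
hd=m&(v<208)
ha=m&(v>212)
print("head ext",P[hd].min(0),P[hd].max(0))
cnt=np.argwhere(hd)[:,::-1].astype(np.float32);(c,rad)=cv2.minEnclosingCircle(cnt);print(c,rad)
for vv in range(206,270,6):
    row=ha[vv]; 
    if row.any(): print(vv,P[vv][row].mean(0).round(4),P[vv][row][:,1].ptp() if hasattr(np.ndarray,'ptp') else np.ptp(P[vv][row][:,1]),np.where(row)[0][[0,-1]])
q=P[ha&(v<258)][:,:2];l=cv2.fitLine(q.astype(np.float32),cv2.DIST_HUBER,0,.01,.01).ravel();print("line",l,np.degrees(np.arctan2(l[1],l[0])))
print("heel",P[ha].min(0))
red=win&(r>110)&(g<70)&(b<70);n,lb,st,ce=cv2.connectedComponentsWithStats(red.astype(np.uint8))
for i in range(1,n):
    if st[i,4]>5:print("red",ce[i],st[i,4],np.median(P[lb==i],0))
# bowl
w=(abs(r-g)<35)&(abs(g-b)<45)&(g>120)&(u>265)&(u<345)&(v>135)&(v<195)
q=P[w];q=q[(q[:,2]<.1)];print("bowl",len(q),q.min(0),q.max(0))
rim=q[q[:,2]>.045];print("rim",len(rim),rim.min(0),rim.max(0))
s=(u>165)&(u<360)&(v>105)&(v<215)&(abs(P[...,2]-.212)<.01);q=P[s];print("shelf",len(q),np.percentile(q,[.5,99.5],0),cv2.minAreaRect(q[:,:2].astype(np.float32)))
S=np.load("side0.npy");fs=cv2.imread("pics/side0.png").astype(int)
b,g,r=fs[...,0],fs[...,1],fs[...,2]
w=(abs(r-g)<35)&(abs(g-b)<45)&(g>110);w[:170]=0;w[240:]=0;w[:,:270]=0;w[:,360:]=0
q=S[w];q=q[q[:,2]<.08];rim=q[q[:,2]>.048];print("side rim",len(rim),rim.min(0),rim.max(0))
A=np.c_[2*rim[:,:2],np.ones(len(rim))];x=np.linalg.lstsq(A,(rim[:,:2]**2).sum(1),rcond=None)[0];print("circ",x[:2],np.sqrt(x[2]+x[0]**2+x[1]**2))
w[:]=0
s=(P[...,2]>.17)&(u>165)&(u<360)&(v>105)&(v<215)
for z in np.arange(.17,.33,.02):
  k=s&(abs(P[...,2]-z)<.01)
  if k.any(): print(round(z,2),k.sum(),P[k].min(0).round(3),P[k].max(0).round(3))
cv2.imwrite("pics/crop.png",cv2.resize(cv2.imread("pics/top0.png")[95:280,160:410],None,fx=3,fy=3,interpolation=cv2.INTER_CUBIC))
```

```text
table z [0.28338444 0.17706963 0.00073174] [ 0.4800666  -0.26792362  0.00112018]
head ext [ 0.4908675  -0.38171578  0.01201928] [ 0.65999891 -0.00858368  1.425385  ]
(365.0, 186.5) 24.824481964111328Traceback (most recent call last):
  File "<stdin>", line 13, in <module>
AttributeError: `ptp` was removed from the ndarray class in NumPy 2.0. Use np.ptp(arr, ...) instead.
```

```bash
cat > m.py <<'E'
from h import *
P=np.load("top0.npy");f=cv2.imread("pics/top0.png").astype(int);b,g,r=f[...,0],f[...,1],f[...,2]
ok=P[...,2]<1
v,u=np.mgrid[:384,:512]
win=(u>350)&(u<395)&(v>160)&(v<275)&ok
m=win&(P[...,2]>0.012)&(P[...,2]<.1)
hd=m&(v<203)&(u>353);ha=m&(v>212)
c=np.argwhere(hd&(P[...,2]>.014))[:,::-1].astype(np.float32);print(cv2.minEnclosingCircle(c))
print("head ext",P[hd].min(0),P[hd].max(0))
for vv in range(206,272,5):
    row=ha[vv]
    if row.any(): print(vv,P[vv][row].mean(0).round(4),np.where(row)[0][[0,-1]])
q=P[ha&(v<258)][:,:2];l=cv2.fitLine(q.astype(np.float32),cv2.DIST_HUBER,0,.01,.01).ravel();print("line",l,np.degrees(np.arctan(l[1]/l[0])))
print("heel",P[ha].min(0))
red=win&(r>110)&(g<70)&(b<70);n,lb,st,ce=cv2.connectedComponentsWithStats(red.astype(np.uint8))
for i in range(1,n):
    if st[i,4]>5:print("red",ce[i],st[i,4],np.median(P[lb==i],0))
w=(abs(r-g)<35)&(abs(g-b)<45)&(g>120)&(u>265)&(u<345)&(v>135)&(v<195)&ok
q=P[w];q=q[(q[:,2]<.1)];print("bowl",len(q),q.min(0),q.max(0))
s=(u>165)&(u<360)&(v>105)&(v<215)&(abs(P[...,2]-.212)<.01);q=P[s];print("shelf",len(q),np.percentile(q,[.5,99.5],0),cv2.minAreaRect(q[:,:2].astype(np.float32)))
S=np.load("side0.npy");fs=cv2.imread("pics/side0.png").astype(int)
b,g,r=fs[...,0],fs[...,1],fs[...,2]
w=(abs(r-g)<35)&(abs(g-b)<45)&(g>110);w[:170]=0;w[240:]=0;w[:,:270]=0;w[:,360:]=0
q=S[w];rim=q[(q[:,2]<.08)&(q[:,2]>.048)];print("side rim",len(rim),rim.min(0),rim.max(0))
A=np.c_[2*rim[:,:2],np.ones(len(rim))];x=np.linalg.lstsq(A,(rim[:,:2]**2).sum(1),rcond=None)[0];print("circ",x[:2],np.sqrt(x[2]+x[0]**2+x[1]**2))
s=ok&(u>165)&(u<360)&(v>105)&(v<215)
for z in np.arange(.17,.33,.02):
  k=s&(abs(P[...,2]-z)<.01)
  if k.any(): print(round(z,2),k.sum(),P[k].min(0).round(3),P[k].max(0).round(3))
cv2.imwrite("pics/crop.png",cv2.resize(cv2.imread("pics/top0.png")[95:280,160:410],None,fx=3,fy=3,interpolation=cv2.INTER_CUBIC))
E
python3 m.py
```

```text
((371.5, 185.5), 17.7342472076416)
head ext [ 0.55867364 -0.38171578  0.01201928] [ 0.65999891 -0.27902258  0.04910877]
216 [ 0.5189 -0.3391  0.0401] [374 380]
221 [ 0.5045 -0.3413  0.0408] [375 381]
226 [ 0.4902 -0.3418  0.0427] [376 381]
231 [ 0.4759 -0.3444  0.0417] [377 382]
236 [ 0.4616 -0.3461  0.0388] [377 383]
241 [ 0.4474 -0.3477  0.0417] [378 384]
246 [ 0.433  -0.3507  0.0392] [379 385]
251 [ 0.4189 -0.3513  0.0406] [380 385]
256 [ 0.4047 -0.3521  0.0409] [380 386]
261 [ 0.3899 -0.3603  0.035 ] [381 390]
266 [ 0.3761 -0.3493  0.0367] [377 387]
line [ 0.99242944  0.1228162   0.4641915  -0.34588864] 7.054661
heel [ 0.37525856 -0.3768131   0.01392784]
red [351.  181.5] 6 [ 0.60227008 -0.23312062  0.2266159 ]
red [364.96153846 187.19230769] 26 [ 0.60144363 -0.30929105  0.02423324]
red [373.86666667 185.86666667] 30 [ 0.60618817 -0.33656953  0.024116  ]
bowl 897 [ 0.60926973 -0.20455852 -0.00433649] [ 0.73770752 -0.05548541  0.06101679]
shelf 7220 [[ 0.56933966 -0.2377961   0.20350062]
 [ 0.77256649  0.21624518  0.22036292]] ((0.6716983914375305, -0.010687753558158875), (0.20092545449733734, 0.4606430232524872), 1.2098129987716675)
side rim 417 [ 0.58490131 -0.2029864   0.04801738] [ 0.73472058 -0.05553363  0.05755355]
circ [ 0.65914199 -0.13016042] 0.07140758385424259
0.17 16 [ 0.691 -0.227  0.16 ] [0.761 0.207 0.173]
0.19 24 [ 0.618 -0.22   0.181] [0.756 0.11  0.2  ]
0.21 7204 [ 0.567 -0.242  0.2  ] [0.775 0.22  0.22 ]
0.23 854 [ 0.567 -0.234  0.22 ] [0.771 0.216 0.24 ]
0.25 225 [ 0.67  -0.235  0.24 ] [0.776 0.217 0.26 ]
0.27 238 [ 0.67  -0.234  0.26 ] [0.774 0.217 0.28 ]
0.29 681 [ 0.674 -0.207  0.28 ] [0.735 0.195 0.3  ]
0.31 54 [ 0.687 -0.192  0.3  ] [0.727 0.187 0.306]
```

View pics/crop.png

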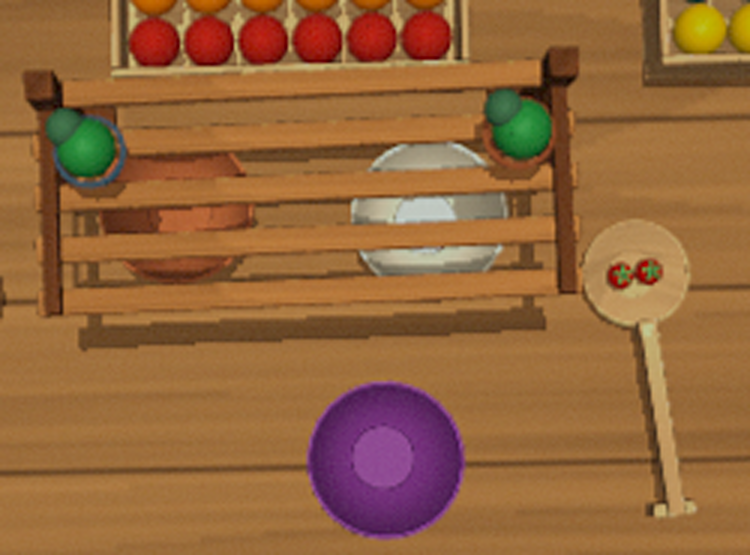

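The crop confirms it: two red balls in the pale scoop, its head just right of the shelf, and the white bowl under the shelf's right half.

- Scoop head is about (0.608, -0.329), yaw 7°, so the grip point is (0.429, -0.351, 0.034).
- Bowl is (0.66, -0.13), rim radius about 0.073 and height about 0.055, which matches the given size.
- Shelf front edge is at x ≈ 0.574.

Next I swing the arm over.

Request:
jog_arm(increments=[{"dx": 1, "dy": -1, "az": -0.4, "gripper": 1}, {"dx": 1, "dy": -1, "az": -0.4, "gripper": 1}, {"dx": 1, "dy": -1, "az": -0.4, "gripper": 1}, {"dx": 1, "dy": -1, "az": -0.4, "gripper": 1}, {"dx": 1, "dy": -1, "az": -0.4, "gripper": 1}])

```text
$.increments[0]: bad value
```

Request:
jog_arm(increments=[{"dx": 1, "dy": -1, "az": -0.4, "gripper": 1}, {"dx": 1, "dy": -1, "az": -0.4, "gripper": 1}, {"dx": 1, "dy": -1, "az": -0.4, "gripper": 1}, {"dx": 1, "dy": -1, "az": -0.4, "gripper": 1}, {"dx": 1, "dy": -1, "az": -0.4, "gripper": 1}])

```text
$.increments[0]: bad value
```

Request:
jog_arm(increments=[{"dx": 0.5, "dy": -1, "az": -0.4, "gripper": 1}, {"dx": 0.5, "dy": -1, "az": -0.4, "gripper": 1}, {"dx": 0.5, "dy": -1, "az": -0.4, "gripper": 1}, {"dx": 0.5, "dy": -1, "az": -0.4, "gripper": 1}, {"dx": 0.5, "dy": -1, "az": -0.4, "gripper": 1}])

```text
$.increments[0]: bad value
```

Request:
jog_arm(increments=[{"dx": 0.2, "dy": -1, "az": -0.4, "gripper": 1}, {"dx": 0.2, "dy": -1, "az": -0.4, "gripper": 1}, {"dx": 0.2, "dy": -1, "az": -0.4, "gripper": 1}, {"dx": 0.2, "dy": -1, "az": -0.4, "gripper": 1}, {"dx": 0.2, "dy": -1, "az": -0.4, "gripper": 1}])

```text
$.increments[0]: bad value
```

Request:
jog_arm(increments=[{"dy": -1, "az": -0.16, "gripper": 1}, {"dy": -1, "az": -0.16, "gripper": 1}, {"dy": -1, "az": -0.16, "gripper": 1}, {"dy": -1, "az": -0.16, "gripper": 1}])

```text
$.increments[0]: bad value
```

Request:
jog_arm(increments=[{"dy": -1, "gripper": 1}, {"dy": -1, "gripper": 1}, {"dy": -1, "gripper": 1}, {"dy": -1, "gripper": 1}])

```text
$.increments[0]: bad value
```

Request:
jog_arm(increments=[{"dy": -1, "gripper": 1}, {"dy": -1, "gripper": 1}, {"dy": -1, "gripper": 1}, {"dy": -1, "gripper": 1}])

```text
$.increments[0]: bad value
```

Request:
jog_arm(increments=[{"dx": 1, "dy": -1, "dz": 0, "ax": 0, "ay": 0, "az": -0.4, "gripper": 1}, {"dx": 1, "dy": -1, "dz": 0, "ax": 0, "ay": 0, "az": -0.4, "gripper": 1}, {"dx": 1, "dy": -1, "dz": 0, "ax": 0, "ay": 0, "az": -0.4, "gripper": 1}, {"dx": 1, "dy": -1, "dz": 0, "ax": 0, "ay": 0, "az": -0.4, "gripper": 1}, {"dx": 1, "dy": -1, "dz": 0, "ax": 0, "ay": 0, "az": -0.4, "gripper": 1}])

```text
time: 0.6
eef_pos: [0.2828, 0.5335, 0.2558]
tcp_rot: [0.424, 0.906, -0.001, 0.0]
contact_force: [-0.8, -0.3, -0.4]
opening: 1.001
finger_force: 0.0
```

All keys are required, and the motion tracks well.

Request:
jog_arm(increments=[{"dx": 1, "dy": -1, "dz": 0, "ax": 0, "ay": 0, "az": -0.4, "gripper": 1}, {"dx": 1, "dy": -1, "dz": 0, "ax": 0, "ay": 0, "az": -0.4, "gripper": 1}, {"dx": 1, "dy": -1, "dz": 0, "ax": 0, "ay": 0, "az": -0.4, "gripper": 1}, {"dx": 1, "dy": -1, "dz": 0, "ax": 0, "ay": 0, "az": -0.4, "gripper": 1}, {"dx": 1, "dy": -1, "dz": 0, "ax": 0, "ay": 0, "az": -0.4, "gripper": 1}])

```text
time: 1.1
eef_pos: [0.4021, 0.4145, 0.256]
tcp_rot: [0.682, 0.731, -0.0, -0.0]
contact_force: [-0.1, 0.6, 0.5]
opening: 1.003
finger_force: 0.0
```

Request:
jog_arm(increments=[{"dx": 0.5, "dy": -1, "dz": 0, "ax": 0, "ay": 0, "az": -0.4, "gripper": 1}, {"dx": 0.5, "dy": -1, "dz": 0, "ax": 0, "ay": 0, "az": -0.4, "gripper": 1}, {"dx": 0.5, "dy": -1, "dz": 0, "ax": 0, "ay": 0, "az": -0.4, "gripper": 1}, {"dx": 0.5, "dy": -1, "dz": 0, "ax": 0, "ay": 0, "az": -0.4, "gripper": 1}, {"dx": 0.5, "dy": -1, "dz": 0, "ax": 0, "ay": 0, "az": -0.4, "gripper": 1}])

```text
time: 1.6
eef_pos: [0.4605, 0.2963, 0.2561]
tcp_rot: [0.873, 0.487, -0.0, -0.0]
contact_force: [-0.1, 0.5, 0.1]
opening: 0.999
finger_force: 0.0
```

Request:
jog_arm(increments=[{"dx": 0.2, "dy": -1, "dz": 0, "ax": 0, "ay": 0, "az": -0.4, "gripper": 1}, {"dx": 0.2, "dy": -1, "dz": 0, "ax": 0, "ay": 0, "az": -0.4, "gripper": 1}, {"dx": 0.2, "dy": -1, "dz": 0, "ax": 0, "ay": 0, "az": -0.4, "gripper": 1}, {"dx": 0.2, "dy": -1, "dz": 0, "ax": 0, "ay": 0, "az": -0.4, "gripper": 1}, {"dx": 0.2, "dy": -1, "dz": 0, "ax": 0, "ay": 0, "az": -0.4, "gripper": 1}])

```text
time: 2.1
eef_pos: [0.4846, 0.1766, 0.2563]
tcp_rot: [0.981, 0.194, -0.0, -0.0]
contact_force: [0.7, -0.3, 0.6]
opening: 1.004
finger_force: 0.0
```

Request:
jog_arm(increments=[{"dx": 0, "dy": -1, "dz": 0, "ax": 0, "ay": 0, "az": -0.16, "gripper": 1}, {"dx": 0, "dy": -1, "dz": 0, "ax": 0, "ay": 0, "az": -0.16, "gripper": 1}, {"dx": 0, "dy": -1, "dz": 0, "ax": 0, "ay": 0, "az": -0.16, "gripper": 1}, {"dx": 0, "dy": -1, "dz": 0, "ax": 0, "ay": 0, "az": -0.16, "gripper": 1}])

```text
time: 2.5
eef_pos: [0.485, 0.0551, 0.2564]
tcp_rot: [0.998, 0.07, 0.0, -0.0]
contact_force: [-0.1, -0.0, -0.3]
opening: 0.997
finger_force: 0.0
```

Request:
jog_arm(increments=[{"dx": 0, "dy": -1, "dz": 0, "ax": 0, "ay": 0, "az": 0, "gripper": 1}, {"dx": 0, "dy": -1, "dz": 0, "ax": 0, "ay": 0, "az": 0, "gripper": 1}, {"dx": 0, "dy": -1, "dz": 0, "ax": 0, "ay": 0, "az": 0, "gripper": 1}, {"dx": 0, "dy": -1, "dz": 0, "ax": 0, "ay": 0, "az": 0, "gripper": 1}])

```text
time: 2.9
eef_pos: [0.4854, -0.0646, 0.2563]
tcp_rot: [0.998, 0.069, 0.0, -0.0]
contact_force: [0.1, 0.7, 0.0]
opening: 1.0
finger_force: 0.0
```

Request:
jog_arm(increments=[{"dx": 0, "dy": -1, "dz": 0, "ax": 0, "ay": 0, "az": 0, "gripper": 1}, {"dx": 0, "dy": -1, "dz": 0, "ax": 0, "ay": 0, "az": 0, "gripper": 1}, {"dx": 0, "dy": -1, "dz": 0, "ax": 0, "ay": 0, "az": 0, "gripper": 1}, {"dx": 0, "dy": -1, "dz": 0, "ax": 0, "ay": 0, "az": 0, "gripper": 1}])

```text
time: 3.3
eef_pos: [0.4857, -0.1844, 0.2562]
tcp_rot: [0.998, 0.069, 0.0, -0.0]
contact_force: [0.4, 0.3, 0.6]
opening: 1.001
finger_force: 0.0
```

Request:
jog_arm(increments=[{"dx": -0.4, "dy": -1, "dz": 0, "ax": 0, "ay": 0, "az": 0, "gripper": 1}, {"dx": -0.4, "dy": -1, "dz": 0, "ax": 0, "ay": 0, "az": 0, "gripper": 1}, {"dx": -0.4, "dy": -1, "dz": 0, "ax": 0, "ay": 0, "az": 0, "gripper": 1}, {"dx": -0.4, "dy": -1, "dz": 0, "ax": 0, "ay": 0, "az": 0, "gripper": 1}])

```text
time: 3.7
eef_pos: [0.4372, -0.3046, 0.2562]
tcp_rot: [0.998, 0.068, 0.0, -0.0]
contact_force: [-0.0, 1.2, -0.2]
opening: 1.005
finger_force: 0.0
```

Run:
```python
from h import *
from scipy.spatial.transform import Rotation as R
s=get_state();r=R.from_quat(s["tcp_rot"]).as_matrix();y=r[:,1]
print(s["time"],s["eef_pos"],s["qpos"],r[:,2],"tool y deg",np.degrees(np.arctan2(y[1],y[0])))
```

```text
3.7 [ 0.43719026 -0.30460171  0.25623727] [-7.99178008e-01 -2.84959242e-02  1.92477185e+00  3.43577296e-04
  1.24553406e+00  6.34821983e-01] [ 8.18301699e-05  3.82775671e-04 -9.99999923e-01] tool y deg -82.16843859713083
```

Request:
jog_arm(increments=[{"dx": -0.07, "dy": -0.38, "dz": -0.3, "ax": 0, "ay": 0, "az": 0, "gripper": 1}, {"dx": -0.07, "dy": -0.38, "dz": -0.6, "ax": 0, "ay": 0, "az": 0, "gripper": 1}, {"dx": -0.07, "dy": -0.38, "dz": -1, "ax": 0, "ay": 0, "az": 0, "gripper": 1}, {"dx": -0.07, "dy": -0.38, "dz": -1, "ax": 0, "ay": 0, "az": 0, "gripper": 1}])

```text
time: 4.1
eef_pos: [0.4264, -0.3436, 0.1288]
tcp_rot: [0.998, 0.07, -0.005, -0.007]
contact_force: [-1.1, 1.1, -1.0]
opening: 1.006
finger_force: 0.0
```

Run:
```python
from h import *
d=cam("side");cv2.imwrite("pics/side1.png",cv2.resize(d["frame"][170:384,180:440],None,fx=2.5,fy=2.5))
print(get_state()["eef_pos"])
```

```text
[ 0.42808366 -0.34562152  0.13279143]
```

View pics/side1.png

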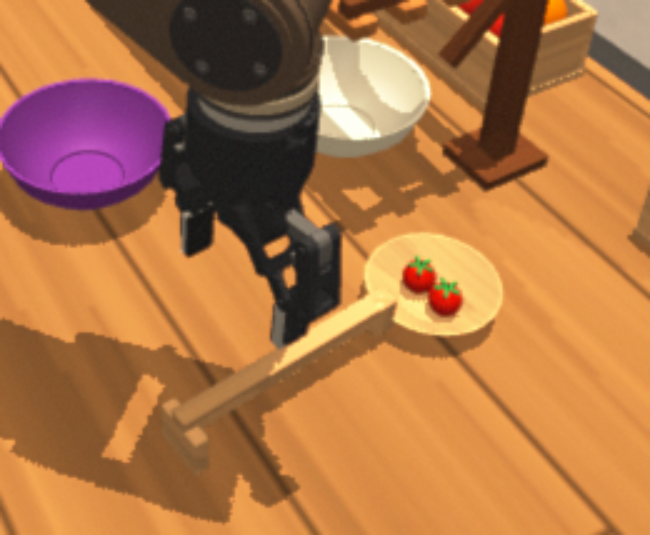

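The open gripper hovers above the handle, with fingertips at crop px (195,240) and (300,330), one on each side of it. Next I descend and grip.

Request:
jog_arm(increments=[{"dx": 0, "dy": 0, "dz": 0, "ax": 0, "ay": 0, "az": 0, "gripper": 1}, {"dx": 0, "dy": 0, "dz": -0.25, "ax": 0, "ay": 0, "az": 0, "gripper": 1}, {"dx": 0, "dy": 0, "dz": -0.5, "ax": 0, "ay": 0, "az": 0, "gripper": 1}, {"dx": 0, "dy": 0, "dz": -0.7, "ax": 0, "ay": 0, "az": 0, "gripper": 1}, {"dx": 0, "dy": 0, "dz": -0.8, "ax": 0, "ay": 0, "az": 0, "gripper": 1}, {"dx": 0, "dy": 0, "dz": -0.8, "ax": 0, "ay": 0, "az": 0, "gripper": 1}, {"dx": 0, "dy": 0, "dz": -0.8, "ax": 0, "ay": 0, "az": 0, "gripper": 1}])

```text
time: 4.85
eef_pos: [0.43, -0.3511, 0.0426]
tcp_rot: [0.998, 0.068, 0.001, 0.002]
contact_force: [-0.1, 0.4, 0.6]
opening: 1.001
finger_force: 0.0
```

Request:
jog_arm(increments=[{"dx": 0, "dy": 0, "dz": 0, "ax": 0, "ay": 0, "az": 0, "gripper": 0.2}, {"dx": 0, "dy": 0, "dz": 0, "ax": 0, "ay": 0, "az": 0, "gripper": 0}, {"dx": 0, "dy": 0, "dz": 0, "ax": 0, "ay": 0, "az": 0, "gripper": -0.2}, {"dx": 0, "dy": 0, "dz": 0, "ax": 0, "ay": 0, "az": 0, "gripper": -0.35}, {"dx": 0, "dy": 0, "dz": 0, "ax": 0, "ay": 0, "az": 0, "gripper": -0.45}, {"dx": 0, "dy": 0, "dz": 0, "ax": 0, "ay": 0, "az": 0, "gripper": -0.5}, {"dx": 0, "dy": 0, "dz": 0, "ax": 0, "ay": 0, "az": 0, "gripper": -0.55}, {"dx": 0, "dy": 0, "dz": 0, "ax": 0, "ay": 0, "az": 0, "gripper": -0.6}], force=20)

```text
time: 5.65
eef_pos: [0.4286, -0.3503, 0.0404]
tcp_rot: [0.998, 0.068, 0.0, 0.0]
contact_force: [0.1, -1.5, 0.9]
opening: 0.201
finger_force: 0.4
```

Request:
jog_arm(increments=[{"dx": 0, "dy": 0, "dz": 0, "ax": 0, "ay": 0, "az": 0, "gripper": -0.65}, {"dx": 0, "dy": 0, "dz": 0, "ax": 0, "ay": 0, "az": 0, "gripper": -0.7}, {"dx": 0, "dy": 0, "dz": 0, "ax": 0, "ay": 0, "az": 0, "gripper": -0.8}, {"dx": 0, "dy": 0, "dz": 0, "ax": 0, "ay": 0, "az": 0, "gripper": -1}, {"dx": 0, "dy": 0, "dz": 0, "ax": 0, "ay": 0, "az": 0, "gripper": -1}, {"dx": 0, "dy": 0, "dz": 0, "ax": 0, "ay": 0, "az": 0, "gripper": -1}], force=40)

```text
time: 6.25
eef_pos: [0.4286, -0.3502, 0.0405]
tcp_rot: [0.998, 0.068, 0.0, 0.0]
contact_force: [-0.3, -0.5, 0.9]
opening: 0.185
finger_force: 39.0
```

Request:
jog_arm(increments=[{"dx": 0, "dy": 0, "dz": 0, "ax": 0, "ay": 0, "az": 0, "gripper": -1}, {"dx": 0, "dy": 0, "dz": 0, "ax": 0, "ay": 0, "az": 0, "gripper": -1}, {"dx": 0, "dy": 0, "dz": 0.02, "ax": 0, "ay": 0, "az": 0, "gripper": -1}, {"dx": 0, "dy": 0, "dz": 0.05, "ax": 0, "ay": 0, "az": 0, "gripper": -1}, {"dx": 0, "dy": 0, "dz": 0.1, "ax": 0, "ay": 0, "az": 0, "gripper": -1}, {"dx": 0, "dy": 0, "dz": 0.17, "ax": 0, "ay": 0, "az": 0, "gripper": -1}, {"dx": 0, "dy": 0, "dz": 0.24, "ax": 0, "ay": 0, "az": 0, "gripper": -1}, {"dx": 0, "dy": 0, "dz": 0.29, "ax": 0, "ay": 0, "az": 0, "gripper": -1}, {"dx": 0, "dy": 0, "dz": 0.32, "ax": 0, "ay": 0, "az": 0, "gripper": -1}, {"dx": 0, "dy": 0, "dz": 0.33, "ax": 0, "ay": 0, "az": 0, "gripper": -1}], force=90)

```text
time: 7.25
eef_pos: [0.4288, -0.3503, 0.0807]
tcp_rot: [0.998, 0.068, 0.0, 0.0]
contact_force: [0.2, 0.2, -1.4]
opening: 0.171
finger_force: 87.7
```

Run:
```python
from h import *
d=cam("side");cv2.imwrite("pics/side2.png",cv2.resize(d["frame"][170:384,180:440],None,fx=2.5,fy=2.5))
d=cam("top");np.save("t2.npy",pts(d));cv2.imwrite("t2.png",d["frame"])
P=pts(d);v,u=np.mgrid[:384,:512]
m=(u>350)&(u<400)&(v>155)&(v<205)&(P[...,2]>.03)&(P[...,2]<.16)
q=P[m];x0=q[:,0];
for lo in np.arange(.54,.69,.02):
  k=(x0>lo)&(x0<lo+.02)
  if k.sum()>3: print(round(lo,2),np.median(q[k],0).round(4),q[k][:,2].max().round(3))
print(get_state())
```

```text
0.54 [ 0.5562 -0.3303  0.0791] 0.086
0.56 [ 0.5725 -0.3275  0.0591] 0.082
0.58 [ 0.5909 -0.3316  0.052 ] 0.068
0.6 [ 0.6095 -0.3306  0.0611] 0.08
0.62 [ 0.6306 -0.3306  0.0515] 0.068
0.64 [ 0.6471 -0.3297  0.0591] 0.07
{'time': 7.35, 'qpos': array([-8.68324492e-01,  2.36503134e-01,  1.99265412e+00, -1.98329672e-05,
        9.12206157e-01,  5.66261960e-01]), 'dq': array([-1.70763459e-04,  7.69705493e-03,  6.68220053e-03, -4.58161317e-05,
       -3.07769707e-04, -3.78747479e-03]), 'joint_efforts': array([ 1.36782898e-02, -3.42605066e+01, -2.46354175e+01,  1.02195502e-01,
       -7.79347122e-02, -3.11974960e-03]), 'eef_pos': array([ 0.42854901, -0.35008552,  0.08010618]), 'tcp_rot': array([9.97681335e-01, 6.80583547e-02, 6.16144961e-05, 9.69690438e-05]), 'contact_force': array([ 1.14392329,  0.3354012 , -2.16726003]), 'wrist_torque': array([-0.02598068,  0.16134833, -0.00310388]), 'finger_force': 87.65362501144409, 'opening': 0.17232836180667913}
```

View pics/side2.png

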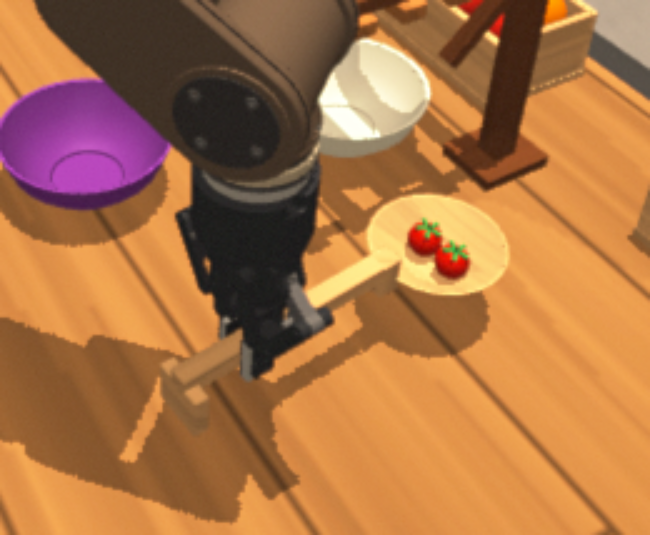

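Both tomatoes are in the lifted scoop at crop px (425,237) and (455,260). The head is level, with the rim at z ≈ 0.064, as expected for a 40 mm lift. Next I lift further and carry it in under the shelf.

Request:
jog_arm(increments=[{"dx": 0, "dy": 0, "dz": 0.03, "ax": 0, "ay": 0, "az": 0, "gripper": -1}, {"dx": 0, "dy": 0, "dz": 0.09, "ax": 0, "ay": 0, "az": 0, "gripper": -1}, {"dx": 0.02, "dy": 0.03, "dz": 0.17, "ax": 0, "ay": 0, "az": 0, "gripper": -1}, {"dx": 0.05, "dy": 0.08, "dz": 0.25, "ax": 0, "ay": 0, "az": 0, "gripper": -1}, {"dx": 0.09, "dy": 0.15, "dz": 0.32, "ax": 0, "ay": 0, "az": 0, "gripper": -1}, {"dx": 0.14, "dy": 0.23, "dz": 0.38, "ax": 0, "ay": 0, "az": 0, "gripper": -1}, {"dx": 0.19, "dy": 0.32, "dz": 0.41, "ax": 0, "ay": 0, "az": 0, "gripper": -1}, {"dx": 0.23, "dy": 0.42, "dz": 0.42, "ax": 0, "ay": 0, "az": 0, "gripper": -1}, {"dx": 0.27, "dy": 0.52, "dz": 0.42, "ax": 0, "ay": 0, "az": 0, "gripper": -1}, {"dx": 0.31, "dy": 0.62, "dz": 0.42, "ax": 0, "ay": 0, "az": 0, "gripper": -1}])

```text
time: 8.35
eef_pos: [0.4659, -0.2742, 0.1298]
tcp_rot: [0.998, 0.068, -0.0, -0.0]
contact_force: [0.8, 0.7, -2.3]
opening: 0.171
finger_force: 87.6
```

Request:
jog_arm(increments=[{"dx": 0.03, "dy": 0.1, "dz": 0, "ax": 0, "ay": 0, "az": 0, "gripper": -1}, {"dx": 0.06, "dy": 0.2, "dz": 0, "ax": 0, "ay": 0, "az": 0, "gripper": -1}, {"dx": 0.09, "dy": 0.3, "dz": 0, "ax": 0, "ay": 0, "az": 0, "gripper": -1}, {"dx": 0.11, "dy": 0.4, "dz": 0, "ax": 0, "ay": 0, "az": 0, "gripper": -1}, {"dx": 0.13, "dy": 0.5, "dz": 0, "ax": 0, "ay": 0, "az": 0, "gripper": -1}, {"dx": 0.14, "dy": 0.6, "dz": 0, "ax": 0, "ay": 0, "az": 0, "gripper": -1}, {"dx": 0.14, "dy": 0.7, "dz": 0, "ax": 0, "ay": 0, "az": 0, "gripper": -1}, {"dx": 0.14, "dy": 0.8, "dz": 0, "ax": 0, "ay": 0, "az": 0, "gripper": -1}, {"dx": 0.14, "dy": 0.9, "dz": 0, "ax": 0, "ay": 0, "az": 0, "gripper": -1}, {"dx": 0.14, "dy": 0.98, "dz": 0, "ax": 0, "ay": 0, "az": 0, "gripper": -1}])

```text
time: 9.35
eef_pos: [0.4824, -0.157, 0.1303]
tcp_rot: [0.998, 0.068, -0.0, -0.0]
contact_force: [-1.2, 0.3, -1.5]
opening: 0.167
finger_force: 87.7
```

Request:
jog_arm(increments=[{"dx": 0, "dy": 0.08, "dz": 0, "ax": 0, "ay": 0, "az": 0, "gripper": -1}, {"dx": 0, "dy": 0.15, "dz": 0, "ax": 0, "ay": 0, "az": 0, "gripper": -1}, {"dx": 0, "dy": 0.21, "dz": 0, "ax": 0, "ay": 0, "az": 0, "gripper": -1}, {"dx": 0, "dy": 0.26, "dz": 0, "ax": 0, "ay": 0, "az": 0, "gripper": -1}, {"dx": 0, "dy": 0.29, "dz": 0, "ax": 0, "ay": 0, "az": 0, "gripper": -1}, {"dx": 0, "dy": 0.31, "dz": 0, "ax": 0, "ay": 0, "az": 0, "gripper": -1}, {"dx": 0, "dy": 0.31, "dz": 0, "ax": 0, "ay": 0, "az": 0, "gripper": -1}, {"dx": 0, "dy": 0.31, "dz": 0, "ax": 0, "ay": 0, "az": 0, "gripper": -1}])

```text
time: 10.15
eef_pos: [0.4826, -0.1211, 0.1304]
tcp_rot: [0.998, 0.068, 0.0, 0.0]
contact_force: [0.1, -0.4, -1.3]
opening: 0.167
finger_force: 87.7
```

Run:
```python
from h import *
d=cam("side");cv2.imwrite("pics/side3.png",cv2.resize(d["frame"][100:314,200:460],None,fx=2.5,fy=2.5))
print(get_state()["eef_pos"],get_state()["qpos"])
```

```text
[ 0.4825651  -0.1211137   0.13033273] [-4.50087200e-01  4.00115536e-02  2.10510283e+00 -7.86367558e-05
  9.96403158e-01  9.84880929e-01]
```

View pics/side3.png

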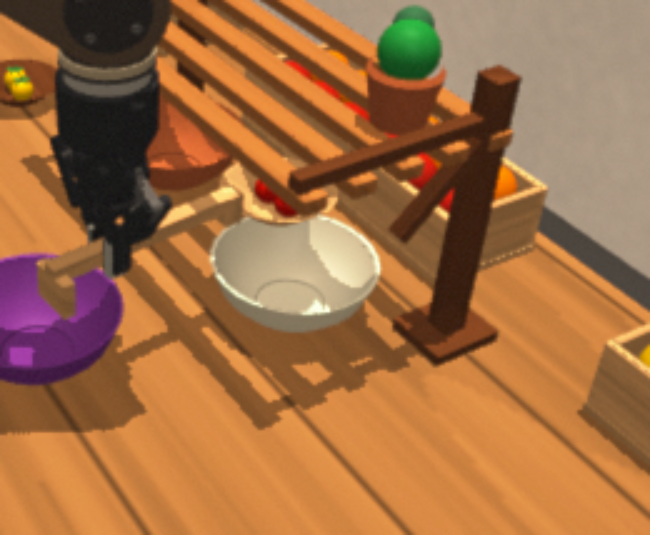

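The head is over the white bowl at crop px (290,195), clear of the shelf, with both tomatoes aboard. Next I tip to the right, with the gripper leaning away from the shelf.

Request:
jog_arm(increments=[{"dx": 0, "dy": 0, "dz": 0, "ax": 0.03, "ay": 0.004, "az": 0, "gripper": -1}, {"dx": 0, "dy": 0, "dz": 0, "ax": 0.07, "ay": 0.009, "az": 0, "gripper": -1}, {"dx": 0, "dy": 0, "dz": 0, "ax": 0.11, "ay": 0.014, "az": 0, "gripper": -1}, {"dx": 0, "dy": 0, "dz": 0, "ax": 0.15, "ay": 0.019, "az": 0, "gripper": -1}, {"dx": 0, "dy": 0, "dz": 0, "ax": 0.19, "ay": 0.023, "az": 0, "gripper": -1}, {"dx": 0, "dy": 0, "dz": 0, "ax": 0.23, "ay": 0.028, "az": 0, "gripper": -1}, {"dx": 0, "dy": 0, "dz": 0, "ax": 0.27, "ay": 0.033, "az": 0, "gripper": -1}, {"dx": 0, "dy": 0, "dz": 0, "ax": 0.31, "ay": 0.038, "az": 0, "gripper": -1}, {"dx": 0, "dy": 0, "dz": 0, "ax": 0.34, "ay": 0.042, "az": 0, "gripper": -1}, {"dx": 0, "dy": 0, "dz": 0, "ax": 0.36, "ay": 0.044, "az": 0, "gripper": -1}])

```text
time: 11.2
eef_pos: [0.4827, -0.1217, 0.1301]
tcp_rot: [0.957, 0.065, -0.015, -0.281]
contact_force: [0.3, 0.7, -1.2]
opening: 0.173
finger_force: 87.7
```

Run:
```python
from h import *
d=cam("side");cv2.imwrite("pics/side4.png",cv2.resize(d["frame"][100:314,200:460],None,fx=2.5,fy=2.5))
s=get_state();print(s["eef_pos"],s["qpos"],s["contact_force"])
from scipy.spatial.transform import Rotation as R
print(R.from_quat(s["tcp_rot"]).as_matrix()[:,2])
```

```text
[ 0.48254696 -0.1218208   0.12979693] [-0.6367893   0.21364957  1.98893883  0.41213042  1.37251     0.62716554] [ 0.09924491  0.04983263 -1.90477656]
[-0.06523411  0.53668901 -0.84125467]
```

View pics/side4.png

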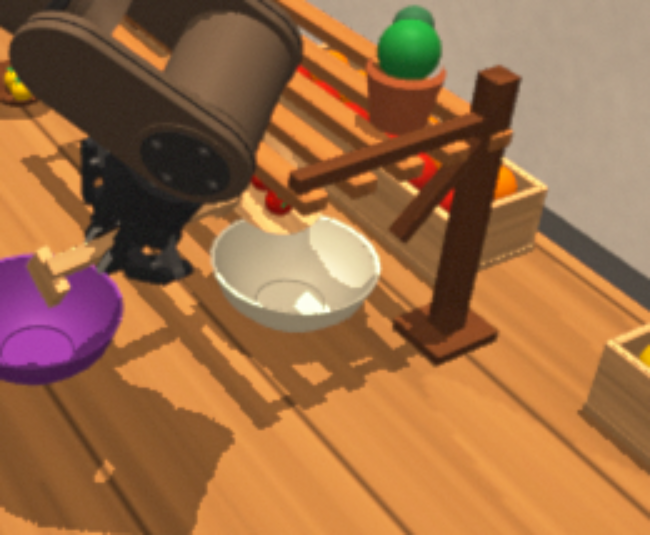

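The scoop is tipped about 32° over the bowl and the balls are still in it at crop px (275,200). Before tipping further I check the wrist's clearance from the shelf.

Run:
```python
from h import *
for n in("side","top"):
    d=cam(n);P=pts(d);P0=np.load(n+"0.npy")
    m=(P[...,2]<1)&(np.linalg.norm(P-P0,axis=-1)>.03)&(P[...,2]>.15)&(P[...,0]>.35)&(P0[...,2]<1)
    q=P[m];k=np.argsort(-q[:,0])[[0,5,20,60]];print(n,m.sum(),q[k].round(3))
```

```text
side 14049 [[ 1.804  0.614  0.178]
 [ 1.795  0.373  0.225]
 [ 0.703 -0.228  0.167]
 [ 0.552 -0.246  0.344]]
top 6357 [[ 0.565 -0.227  0.315]
 [ 0.563 -0.235  0.334]
 [ 0.56  -0.22   0.316]
 [ 0.554 -0.208  0.306]]
```

Request:
jog_arm(increments=[{"dx": -0.05, "dy": 0, "dz": 0, "ax": 0, "ay": 0, "az": 0, "gripper": -1}, {"dx": -0.1, "dy": 0, "dz": 0, "ax": 0.02, "ay": 0.002, "az": 0, "gripper": -1}, {"dx": -0.12, "dy": 0, "dz": 0, "ax": 0.06, "ay": 0.007, "az": 0, "gripper": -1}, {"dx": -0.12, "dy": 0, "dz": 0, "ax": 0.1, "ay": 0.012, "az": 0, "gripper": -1}, {"dx": -0.12, "dy": 0, "dz": 0, "ax": 0.14, "ay": 0.017, "az": 0, "gripper": -1}, {"dx": -0.12, "dy": 0, "dz": 0, "ax": 0.18, "ay": 0.022, "az": 0, "gripper": -1}, {"dx": -0.12, "dy": 0, "dz": 0, "ax": 0.22, "ay": 0.027, "az": 0, "gripper": -1}, {"dx": -0.12, "dy": 0, "dz": 0, "ax": 0.25, "ay": 0.031, "az": 0, "gripper": -1}, {"dx": -0.12, "dy": 0, "dz": 0, "ax": 0.25, "ay": 0.031, "az": 0, "gripper": -1}, {"dx": -0.12, "dy": 0, "dz": 0, "ax": 0.25, "ay": 0.031, "az": 0, "gripper": -1}])

```text
time: 12.35
eef_pos: [0.468, -0.1209, 0.1303]
tcp_rot: [0.884, 0.06, -0.025, -0.463]
contact_force: [0.6, 0.5, -0.9]
opening: 0.17
finger_force: 87.8
```

Run:
```python
from h import *
d=cam("side");cv2.imwrite("pics/side5.png",cv2.resize(d["frame"][100:314,200:460],None,fx=2.5,fy=2.5))
s=get_state();print(s["eef_pos"],s["qpos"],s["contact_force"])
for n in("top",):
    d=cam(n);P=pts(d);P0=np.load(n+"0.npy")
    m=(P[...,2]<1)&(np.linalg.norm(P-P0,axis=-1)>.03)&(P[...,2]>.15)&(P[...,0]>.35)&(P0[...,2]<1)
    q=P[m];k=np.argsort(-q[:,0])[[0,5,20,60]];print(n,m.sum(),q[k].round(3))
```

```text
[ 0.46808092 -0.12086769  0.13055172] [-0.73036853  0.35745565  1.94285381  0.57373108  1.65223744  0.50057152] [-0.14377425  0.38220916 -1.64031031]
top 6340 [[ 0.665 -0.055  0.157]
 [ 0.65  -0.054  0.163]
 [ 0.557 -0.31   0.269]
 [ 0.551 -0.316  0.283]]
```

View pics/side5.png

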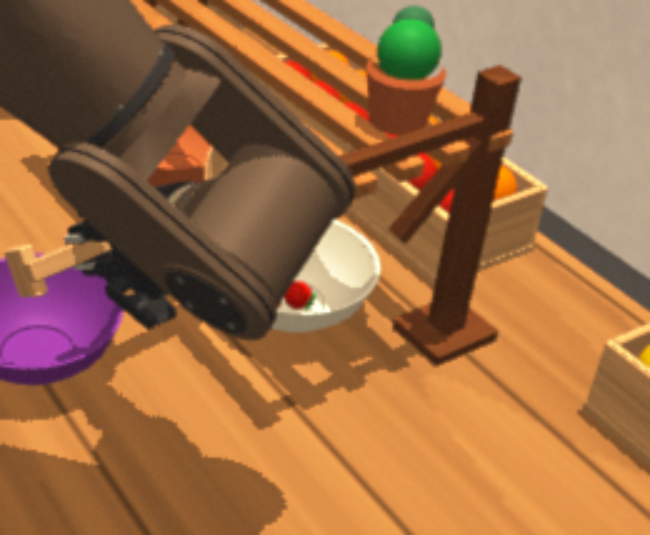

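One tomato is visible in the bowl at crop px (298,293), and the wrist is clear. I tip slightly more, hold, then roll back.

Request:
jog_arm(increments=[{"dx": 0, "dy": 0, "dz": 0, "ax": 0.03, "ay": 0.004, "az": 0, "gripper": -1}, {"dx": 0, "dy": 0, "dz": 0, "ax": 0.06, "ay": 0.007, "az": 0, "gripper": -1}, {"dx": 0, "dy": 0, "dz": 0, "ax": 0.08, "ay": 0.01, "az": 0, "gripper": -1}, {"dx": 0, "dy": 0, "dz": 0, "ax": 0.08, "ay": 0.01, "az": 0, "gripper": -1}, {"dx": 0, "dy": 0, "dz": 0, "ax": 0.08, "ay": 0.01, "az": 0, "gripper": -1}, {"dx": 0, "dy": 0, "dz": 0, "ax": 0.08, "ay": 0.01, "az": 0, "gripper": -1}, {"dx": 0, "dy": 0, "dz": 0, "ax": 0.08, "ay": 0.01, "az": 0, "gripper": -1}, {"dx": 0, "dy": 0, "dz": 0, "ax": 0.08, "ay": 0.01, "az": 0, "gripper": -1}])

```text
time: 13.25
eef_pos: [0.4682, -0.1208, 0.1305]
tcp_rot: [0.853, 0.058, -0.028, -0.518]
contact_force: [0.4, 0.0, -1.4]
opening: 0.166
finger_force: 87.9
```

Request:
jog_arm(increments=[{"dx": 0, "dy": 0, "dz": 0, "ax": -0.04, "ay": -0.005, "az": 0, "gripper": -1}, {"dx": 0, "dy": 0, "dz": 0, "ax": -0.1, "ay": -0.012, "az": 0, "gripper": -1}, {"dx": 0, "dy": 0, "dz": 0, "ax": -0.17, "ay": -0.021, "az": 0, "gripper": -1}, {"dx": 0, "dy": 0, "dz": 0, "ax": -0.24, "ay": -0.03, "az": 0, "gripper": -1}, {"dx": 0, "dy": 0, "dz": 0, "ax": -0.32, "ay": -0.039, "az": 0, "gripper": -1}, {"dx": 0, "dy": 0, "dz": 0, "ax": -0.4, "ay": -0.049, "az": 0, "gripper": -1}, {"dx": 0, "dy": 0, "dz": 0, "ax": -0.48, "ay": -0.059, "az": 0, "gripper": -1}, {"dx": 0, "dy": 0, "dz": 0, "ax": -0.56, "ay": -0.069, "az": 0, "gripper": -1}, {"dx": 0, "dy": 0, "dz": 0, "ax": -0.64, "ay": -0.079, "az": 0, "gripper": -1}, {"dx": 0, "dy": 0, "dz": 0, "ax": -0.69, "ay": -0.085, "az": 0, "gripper": -1}])

```text
time: 14.25
eef_pos: [0.4678, -0.12, 0.1309]
tcp_rot: [0.998, 0.068, 0.0, 0.002]
contact_force: [-0.1, 0.1, -0.5]
opening: 0.17
finger_force: 87.7
```

Run:
```python
from h import *
d=cam("side");cv2.imwrite("pics/side6.png",cv2.resize(d["frame"][100:314,200:460],None,fx=2.5,fy=2.5))
s=get_state();print(s["eef_pos"],s["tcp_rot"],s["contact_force"])
```

```text
[ 0.46737168 -0.11889944  0.13052131] [ 9.97616089e-01  6.89863973e-02 -2.34447811e-05  1.73663146e-03] [-0.45623841  2.3425907  -1.43705708]
```

View pics/side6.png

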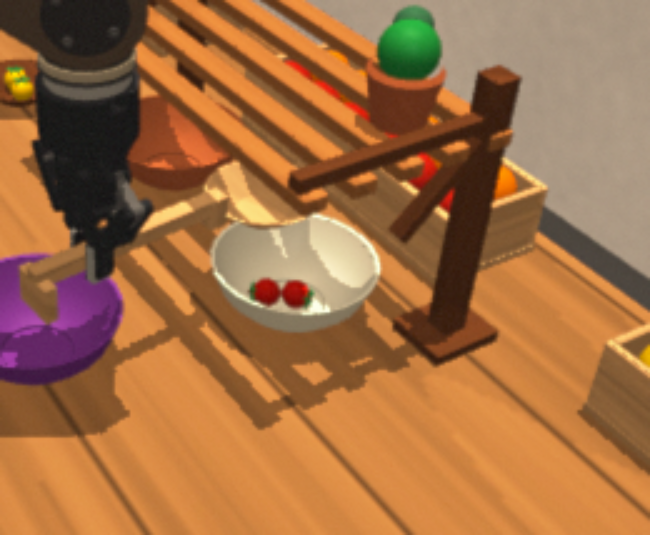

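Both tomatoes lie in the white bowl at crop px (267,291) and (297,293), and the scoop is empty and level. Next I reverse the path back to where it stood.

Request:
jog_arm(increments=[{"dx": 0, "dy": -0.03, "dz": 0, "ax": 0, "ay": 0, "az": 0, "gripper": -1}, {"dx": 0, "dy": -0.1, "dz": 0, "ax": 0, "ay": 0, "az": 0, "gripper": -1}, {"dx": 0, "dy": -0.2, "dz": 0, "ax": 0, "ay": 0, "az": 0, "gripper": -1}, {"dx": 0, "dy": -0.32, "dz": 0, "ax": 0, "ay": 0, "az": 0, "gripper": -1}, {"dx": 0, "dy": -0.44, "dz": 0, "ax": 0, "ay": 0, "az": 0, "gripper": -1}, {"dx": 0, "dy": -0.56, "dz": 0, "ax": 0, "ay": 0, "az": 0, "gripper": -1}, {"dx": 0, "dy": -0.68, "dz": 0, "ax": 0, "ay": 0, "az": 0, "gripper": -1}, {"dx": -0.03, "dy": -0.8, "dz": 0, "ax": 0, "ay": 0, "az": 0, "gripper": -1}, {"dx": -0.06, "dy": -0.9, "dz": 0, "ax": 0, "ay": 0, "az": 0, "gripper": -1}, {"dx": -0.1, "dy": -1, "dz": 0, "ax": 0, "ay": 0, "az": 0, "gripper": -1}])

```text
time: 15.3
eef_pos: [0.4557, -0.2419, 0.1303]
tcp_rot: [0.998, 0.068, 0.0, -0.0]
contact_force: [-0.3, 0.4, -1.6]
opening: 0.171
finger_force: 87.8
```

Request:
jog_arm(increments=[{"dx": -0.03, "dy": -0.1, "dz": 0, "ax": 0, "ay": 0, "az": 0, "gripper": -1}, {"dx": -0.07, "dy": -0.22, "dz": 0, "ax": 0, "ay": 0, "az": 0, "gripper": -1}, {"dx": -0.11, "dy": -0.34, "dz": 0, "ax": 0, "ay": 0, "az": 0, "gripper": -1}, {"dx": -0.15, "dy": -0.46, "dz": 0, "ax": 0, "ay": 0, "az": 0, "gripper": -1}, {"dx": -0.18, "dy": -0.58, "dz": 0, "ax": 0, "ay": 0, "az": 0, "gripper": -1}, {"dx": -0.2, "dy": -0.7, "dz": -0.05, "ax": 0, "ay": 0, "az": 0, "gripper": -1}, {"dx": -0.22, "dy": -0.8, "dz": -0.12, "ax": 0, "ay": 0, "az": 0, "gripper": -1}, {"dx": -0.23, "dy": -0.87, "dz": -0.2, "ax": 0, "ay": 0, "az": 0, "gripper": -1}, {"dx": -0.23, "dy": -0.91, "dz": -0.3, "ax": 0, "ay": 0, "az": 0, "gripper": -1}, {"dx": -0.23, "dy": -0.91, "dz": -0.4, "ax": 0, "ay": 0, "az": 0, "gripper": -1}])

```text
time: 16.3
eef_pos: [0.4284, -0.3503, 0.0808]
tcp_rot: [0.998, 0.068, -0.0, -0.0]
contact_force: [-0.2, -0.1, -0.5]
opening: 0.165
finger_force: 87.8
```

Request:
jog_arm(increments=[{"dx": 0, "dy": 0, "dz": -0.08, "ax": 0, "ay": 0, "az": 0, "gripper": -1}, {"dx": 0, "dy": 0, "dz": -0.16, "ax": 0, "ay": 0, "az": 0, "gripper": -1}, {"dx": 0, "dy": 0, "dz": -0.23, "ax": 0, "ay": 0, "az": 0, "gripper": -1}, {"dx": 0, "dy": 0, "dz": -0.28, "ax": 0, "ay": 0, "az": 0, "gripper": -1}, {"dx": 0, "dy": 0, "dz": -0.31, "ax": 0, "ay": 0, "az": 0, "gripper": -1}, {"dx": 0, "dy": 0, "dz": -0.33, "ax": 0, "ay": 0, "az": 0, "gripper": -1}, {"dx": 0, "dy": 0, "dz": -0.34, "ax": 0, "ay": 0, "az": 0, "gripper": -1}, {"dx": 0, "dy": 0, "dz": -0.345, "ax": 0, "ay": 0, "az": 0, "gripper": -1}, {"dx": 0, "dy": 0, "dz": -0.348, "ax": 0, "ay": 0, "az": 0, "gripper": -1}, {"dx": 0, "dy": 0, "dz": -0.348, "ax": 0, "ay": 0, "az": 0, "gripper": -1}])

```text
time: 17.3
eef_pos: [0.4287, -0.3503, 0.0409]
tcp_rot: [0.998, 0.068, 0.0, 0.0]
contact_force: [-0.9, -0.0, -1.0]
opening: 0.173
finger_force: 87.8
```

Request:
jog_arm(increments=[{"dx": 0, "dy": 0, "dz": -0.005, "ax": 0, "ay": 0, "az": 0, "gripper": -1}, {"dx": 0, "dy": 0, "dz": -0.005, "ax": 0, "ay": 0, "az": 0, "gripper": -1}, {"dx": 0, "dy": 0, "dz": -0.005, "ax": 0, "ay": 0, "az": 0, "gripper": -0.6}, {"dx": 0, "dy": 0, "dz": -0.005, "ax": 0, "ay": 0, "az": 0, "gripper": -0.5}, {"dx": 0, "dy": 0, "dz": -0.005, "ax": 0, "ay": 0, "az": 0, "gripper": -0.2}, {"dx": 0, "dy": 0, "dz": -0.005, "ax": 0, "ay": 0, "az": 0, "gripper": 0.2}, {"dx": 0, "dy": 0, "dz": -0.005, "ax": 0, "ay": 0, "az": 0, "gripper": 0.6}, {"dx": 0, "dy": 0, "dz": -0.005, "ax": 0, "ay": 0, "az": 0, "gripper": 1}, {"dx": 0, "dy": 0, "dz": -0.005, "ax": 0, "ay": 0, "az": 0, "gripper": 1}, {"dx": 0, "dy": 0, "dz": -0.005, "ax": 0, "ay": 0, "az": 0, "gripper": 1}], force=20)

```text
time: 18.3
eef_pos: [0.4285, -0.3501, 0.04]
tcp_rot: [0.998, 0.068, 0.0, 0.0]
contact_force: [0.1, -0.2, -0.2]
opening: 1.002
finger_force: 0.0
```

Request:
jog_arm(increments=[{"dx": 0, "dy": 0, "dz": 0.1, "ax": 0, "ay": 0, "az": 0, "gripper": 1}, {"dx": 0, "dy": 0, "dz": 0.25, "ax": 0, "ay": 0, "az": 0, "gripper": 1}, {"dx": 0, "dy": 0, "dz": 0.5, "ax": 0, "ay": 0, "az": 0, "gripper": 1}, {"dx": 0, "dy": 0, "dz": 0.75, "ax": 0, "ay": 0, "az": 0, "gripper": 1}, {"dx": 0, "dy": 0, "dz": 1, "ax": 0, "ay": 0, "az": 0, "gripper": 1}, {"dx": 0, "dy": 0, "dz": 1, "ax": 0, "ay": 0, "az": 0, "gripper": 1}])

```text
time: 18.9
eef_pos: [0.4307, -0.3526, 0.1664]
tcp_rot: [0.998, 0.068, 0.003, 0.005]
contact_force: [0.9, 0.1, 0.2]
opening: 0.998
finger_force: 0.0
```

Run:
```python
from h import *
d=cam("side");cv2.imwrite("pics/side7.png",cv2.resize(d["frame"][100:384,170:450],None,fx=2,fy=2))
S=pts(d);fs=d["frame"].astype(int);b,g,r=fs[...,0],fs[...,1],fs[...,2]
w=(abs(r-g)<35)&(abs(g-b)<45)&(g>110);w[:170]=0;w[240:]=0;w[:,:270]=0;w[:,360:]=0
q=S[w];rim=q[(q[:,2]<.08)&(q[:,2]>.048)];print("side rim",len(rim),rim.min(0),rim.max(0))
A=np.c_[2*rim[:,:2],np.ones(len(rim))];x=np.linalg.lstsq(A,(rim[:,:2]**2).sum(1),rcond=None)[0];print("circ",x[:2])
s=get_state();print(s["time"],s["eef_pos"],s["contact_force"],abs(s["dq"]).max())
```

```text
side rim 243 [ 0.60253623 -0.20414628  0.04802931] [ 0.73493964 -0.0646731   0.05725311]
circ [ 0.65933124 -0.13015535]
18.95 [ 0.42979021 -0.35148216  0.1637167 ] [ 0.54624068 -0.87864984 -0.61377147] 0.056602144077668254
```

View pics/side7.png

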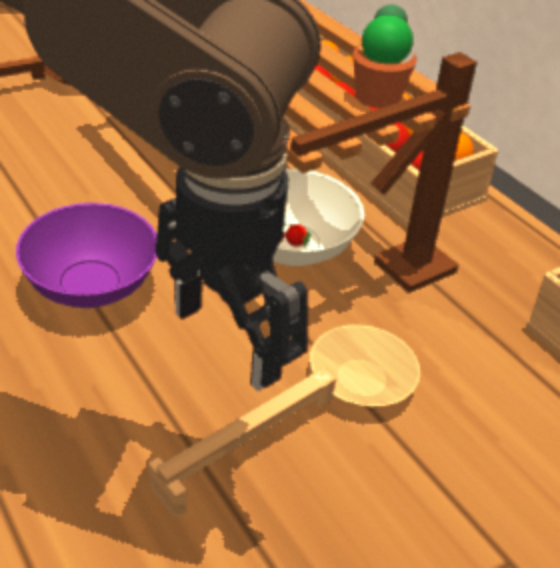

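The empty scoop stands level at px (365,370) with the gripper clear of it. The bowl has moved less than 1 mm, and a tomato shows in it at (297,235). I let the arm settle and hand in.

Request:
jog_arm(increments=[{"dx": 0, "dy": 0, "dz": 0, "ax": 0, "ay": 0, "az": 0, "gripper": 1}, {"dx": 0, "dy": 0, "dz": 0, "ax": 0, "ay": 0, "az": 0, "gripper": 1}, {"dx": 0, "dy": 0, "dz": 0, "ax": 0, "ay": 0, "az": 0, "gripper": 1}, {"dx": 0, "dy": 0, "dz": 0, "ax": 0, "ay": 0, "az": 0, "gripper": 1}])

```text
time: 19.35
eef_pos: [0.4281, -0.3496, 0.1588]
tcp_rot: [0.998, 0.068, -0.001, -0.001]
contact_force: [0.1, -0.4, 0.8]
opening: 0.999
finger_force: 0.0
```

```bash
python3 -c "
from plant import job
print(job.sign_off())"
```

```text
the job is handed in; nothing more can be done
None
```

Both tomatoes are in the white bowl, which moved less than 1 mm, the empty scoop is back on the counter standing level and released, I saw no sign of touching the shelf, and the job was handed in at 19.4 s (no verdict was returned).

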